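# Swap the two copper-wire spools on the spool board

## Task

The two spools of copper-coloured wire, one with black flanges and one with white flanges, were put on each other's yellow mark on the grey spool board. Swap them, parking one on the empty blue mark meanwhile, so that each ends up upright and roughly centred on the yellow mark where the other stood, let go, and the blue mark is empty again. Do not tip any spool over, and leave the spool of white wire beside the board where it is.

Things in the scene. Friction and masses are not known exactly. Their poses are not given: they have to be found in the camera images.
- black_spool: A wire spool standing upright on a flange. Black plastic flanges 50 mm in diameter, copper-orange wire, 36 mm tall; the wire end sticks out beside it but touches nothing. Its origin is on the spool's axis at its underside; z points up along the axis. Grip it from above across the flanges, at any yaw. Weight 0.1 to 0.25 kg.
- white_spool: A wire spool standing upright on a flange. White plastic flanges 47 mm in diameter, copper-orange wire, 30 mm tall; the wire end sticks out beside it but touches nothing. Its origin is on the spool's axis at its underside; z points up along the axis. Grip it from above across the flanges, at any yaw. Weight 0.1 to 0.25 kg.
- pale_wire_spool: A bystander to leave alone: a wire spool with black flanges 43 mm in diameter and WHITE wire, 26 mm tall, standing on the bench to the right of the board. Origin on its axis at its underside, z up.
- spool_board: Flat grey board fixed to the bench, 105 (x) by 295 (y) by 6 mm thick. Origin: centre of its underside, z up. On top, in a row along its y at x = 0, three painted rings 76 mm in diameter with a centre dot: yellow at y = +95 mm, yellow at y = 0, blue at y = -95 mm. Yellow: feed places, a spool on each at the start (which one varies). Blue: parking place, empty at the start.
Not all that is in view belongs to the job. What is shaped like the black_spool but brown is not meant. There is more than one size of the white_spool; the job needs the smaller.

How it is judged (in metres and radians):
On the way:
1. one of the two copper-wire spools stands upright on the blue mark, let go (((x of black_spool in the frame of spool_board between -0.018 and 0.018 m and y of black_spool in the frame of spool_board between -0.113 and -0.077 m and z of black_spool in the frame of spool_board below 0.01 m and angle between black_spool's own z axis and vertical below 0.15 rad and contact force between the fingers and black_spool below 0.2 N and linear speed of black_spool below 0.02 m/s) or (x of white_spool in the frame of spool_board between -0.018 and 0.018 m and y of white_spool in the frame of spool_board between -0.113 and -0.077 m and z of white_spool in the frame of spool_board below 0.01 m and angle between white_spool's own z axis and vertical below 0.15 rad and contact force between the fingers and white_spool below 0.2 N and linear speed of white_spool below 0.02 m/s))), for 0.2 s.
At the end, for the whole second after the job is handed in: The black-flanged and the white-flanged copper-wire spool each stand upright (within 8 degrees) on the yellow mark where the other stood at the start, the spool's axis within 18 mm of the mark's centre along each axis of the board, released and at rest (((x of black_spool in the frame of spool_board between -0.018 and 0.018 m and y of black_spool in the frame of spool_board between 0.077 and 0.113 m and z of each of black_spool, white_spool in the frame of spool_board below 0.01 m and angle between each of black_spool, white_spool's own z axis and vertical below 0.15 rad and x of white_spool in the frame of spool_board between -0.018 and 0.018 m and y of white_spool in the frame of spool_board between -0.018 and 0.018 m) or (x of black_spool in the frame of spool_board between -0.018 and 0.018 m and y of black_spool in the frame of spool_board between -0.018 and 0.018 m and z of each of black_spool, white_spool in the frame of spool_board below 0.01 m and angle between each of black_spool, white_spool's own z axis and vertical below 0.15 rad and x of white_spool in the frame of spool_board between -0.018 and 0.018 m and y of white_spool in the frame of spool_board between 0.077 and 0.113 m)) and distance of each of black_spool, white_spool from where it was at the start of the episode above 0.05 m and contact force between the fingers and black_spool below 0.2 N and linear speed of each of black_spool, white_spool below 0.02 m/s and contact force between the fingers and white_spool below 0.2 N); the robot touches nothing.
It fails at once if one of the three spools is tipped over (more than 34 degrees) (angle between any of black_spool, white_spool, pale_wire_spool's own z axis and vertical above 0.6 rad).
It fails at once if the spool of white wire is moved by more than 20 mm (distance of pale_wire_spool from where it was at the start of the episode above 0.02 m).
It also fails if it takes over 64 s, if anything falls off the work surface, if the arm or the gripper's body presses on something with over 40 N, if the wrist force passes 120 N, or if a joint passes its speed limit or range.

## Robot

A 6-joint arm with a two-finger parallel gripper is mounted at the origin on a cart in front of the work surface, level with it; the furniture and walls round the work are solid. World frame = base frame: x ahead of the robot, y to its left, z up, the work surface at z = 0. Lengths are in mm, angles in rad, forces in N, time in s.
With the tool pointing down it reaches from about 350 to 775 mm from the base axis. Payload 7.3 kg.
Tool frame: the origin (TCP) lies midway between the tips of the shut fingers; the grasp point (between the pads) lies bot.tcp_to_grasp behind it (bot.tcp_to_grasp is the distance from the TCP to the grasp point, in mm); z points along the fingers, y is the direction in which the jaws open and shut (so a half turn about z gives the same grasp; the last joint's range is limited). The gripper opens to 92 mm and grips with 3 to 60 N. Pads are 19 mm wide; open, the fingers measure 130 mm over their backs; the gripper's body (75 mm by 190 mm) begins 47 mm behind the grasp point.
Start: joints at [0.962, 0.342, 1.524, -0, 1.275, -0.146], TCP at [234.378, 469.8, 226.741] pointing down, gripper open.
Joint ranges: [-2.53, 2.53], [-0.77, 2.02], [0.04, 2.7], [-1, 4.14], [0.28, 2.66], [-3.11, 3.11]. Speed limits (rad/s): [2.57, 2.57, 3.14, 3.14, 3.14, 3.14].

## Interface

Orientations are given as [roll, pitch, yaw] about the fixed x, y, z axes, in that order (R = Rz(yaw) Ry(pitch) Rx(roll)).
In Python, from plant import bot gives the robot as it stands.
- The arm moves only by the shell command python3 -m inch 'ROWS'. ROWS is JSON, one flat list of numbers, 7 for each row, row after row: the shift along the world's x, y, z in cm, then the turn, a rotation vector about the world's x, y, z in degrees, then the gripper command: -1 is shut, 1 is fully open, values between are in proportion. In form: [tx, ty, tz, ax, ay, az, fingers, tx, ty, tz, ax, ay, az, fingers, ...]. A call has exactly 5 rows; each row is the pose to reach, as a shift and turn from the pose measured when the call began; what a row does not reach only later rows make up. A row lasts 1/10 s, in which the tool goes at most 50 mm and 8.59 degrees, less where a joint would pass 70% of its speed; a pose out of reach is approached as far as the arm can. A call with a gripper value outside its range is refused whole. The fingers move at their own pace and stop on an object; the grip force is fixed at half the most. Time passes only in rows, so rows that repeat a pose let the fingers close, or fill a call up. It gives the time, the measured TCP pose, the force and the opening at its end, in the units of the state.
- bot.get_obs(): the state, without advancing time (a new reading comes with each control period).
- bot.capture(name): name is "scene" or "top"; returns the picture (400x640x3 uint8, red, green, blue); there is no depth.
- bot.calibration(name): a dict with "fx", "fy", "cx", "cy" (pixels), "cam_to_world" (4x4, takes a point from camera to world coordinates). Camera axes: x right, y down, z forward; pixel columns grow to the right and rows downward; lengths in mm; the calibration is good to about 2 mm. A picture is of the moment at which its call begins. calibration takes no time and is no camera call.
- bot.close_job(): hands the job in, once; it reports no verdict.
The state is a dict: "time": time; "joint_positions": joint angles; "dq": joint speeds; "tau": joint torques, N m; "tool_pos": TCP position; "tcp_rot": TCP orientation; "contact_force": force on the tool from outside, world axes, zero at the start; "moment": the same for the moment, N m; "grip_width": finger opening in mm.
Only numpy, scipy, OpenCV 4.12 (cv2) and the standard library are available. Lean on these libraries where they do the work, as an engineer would, in place of code of your own. Each camera call takes 0.05 s, during which the arm holds its last target.

## Working session

There is one attempt and no reset: what is moved stays moved. The work goes in short steps, Python scripts to look and compute and a shell command to move; the robot and the scene stay as the last step left them, time stands still between calls to the robot, and variables do not carry over. Pictures are saved under pics/ and viewed, and the job is handed in when it is done.

```bash
ls; mkdir -p pics; python3 - <<'E'
from plant import bot
import cv2,numpy as np
print(bot.tcp_to_grasp)
for n in("scene","top"):
    cv2.imwrite(f"pics/{n}0.png",bot.capture(n)[:,:,::-1])
    c=bot.calibration(n);print(n,c["fx"],c["fy"],c["cx"],c["cy"]);print(np.round(c["cam_to_world"],3))
o=bot.get_obs();print(o["time"],o["tool_pos"],o["tcp_rot"],o["grip_width"])
E
```

```text
pics
18.8
scene 398.7850846486491 398.7850846486491 324.40166097221146 204.5032963850001
[[-8.64000e-01 -3.28000e-01  3.82000e-01  3.55066e+02]
 [-5.04000e-01  5.67000e-01 -6.52000e-01  5.40710e+02]
 [-3.00000e-03 -7.56000e-01 -6.55000e-01  5.86259e+02]
 [ 0.00000e+00  0.00000e+00  0.00000e+00  1.00000e+00]]
top 487.5331838735981 487.5331838735981 317.202912425158 201.32899198478523
[[-3.000000e-03 -9.930000e-01  1.140000e-01  5.531430e+02]
 [-1.000000e+00  1.000000e-03 -1.800000e-02  4.202000e+00]
 [ 1.800000e-02 -1.140000e-01 -9.930000e-01  1.173909e+03]
 [ 0.000000e+00  0.000000e+00  0.000000e+00  1.000000e+00]]
0.1 [234.14555383 469.48244115 226.11618054] [-3.14022928e+00 -1.98496450e-04  2.67882295e+00] 91.5398585329601
```

View pics/top0.png

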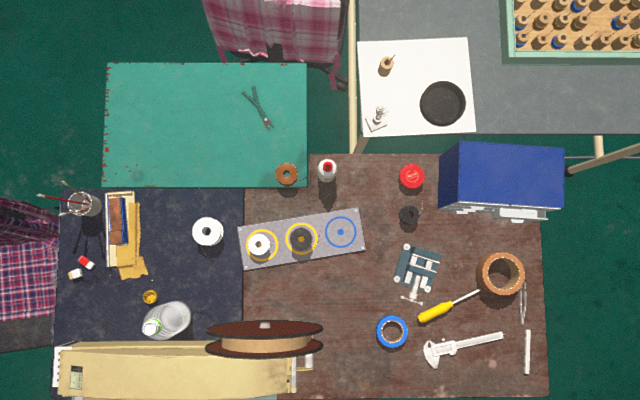

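View pics/scene0.png

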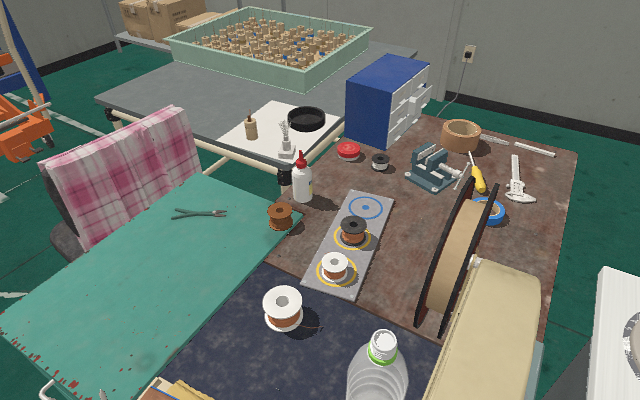

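```bash
cat > h.py <<'E'
from plant import bot
import cv2,numpy as np
def proj(n,P):
    c=bot.calibration(n);T=np.linalg.inv(c["cam_to_world"]);p=T[:3,:3]@np.array(P,float)+T[:3,3]
    return np.round([c["fx"]*p[0]/p[2]+c["cx"],c["fy"]*p[1]/p[2]+c["cy"],p[2]],1)
def ray(n,u,v,z):
    c=bot.calibration(n);T=np.array(c["cam_to_world"]);d=T[:3,:3]@np.array([(u-c["cx"])/c["fx"],(v-c["cy"])/c["fy"],1]);o=T[:3,3]
    return o+d*(z-o[2])/d[2]
E
python3 - <<'E'
from h import *
for P in ([0,0,0],[0,0,200],[234,470,226],[234,470,400]):print(P,proj("top",P),proj("scene",P))
for n in("top","scene"):
    im=cv2.imread(f"pics/{n}0.png")
    r=(slice(195,280),slice(180,375)) if n=="top" else (slice(180,345),slice(240,420))
    cv2.imwrite(f"pics/{n}0c.png",cv2.resize(im[r],None,fx=4,fy=3.6 if 0 else 4,interpolation=2) if n=="top" else cv2.resize(im[r],None,fx=3.5,fy=3.5,interpolation=2))
for u,v in((264,340),(120,375),(327,165),(410,215)):print(u,v,ray("top",u,v,0))
E
```

```text
[0, 0, 0] [ 310.5  503.6 1102.9] [710.  372.5 600.6]
[0, 0, 200] [311.  557.6 904.2] [817.  291.  469.7]
[234, 470, 226] [ 55.3 432.9 896.6] [563.4 664.6 235.7]
[234, 470, 400] [ -5.2 474.8 723.8] [785.3 664.3 121.8]
264 340 [361.30532871 108.43459784   0.        ]
120 375 [284.38310819 440.10101215   0.        ]
327 165 [777.63949202 -41.44698923   0.        ]
410 215 [ 654.63811919 -242.14599831    0.        ]
```

View pics/top0c.png

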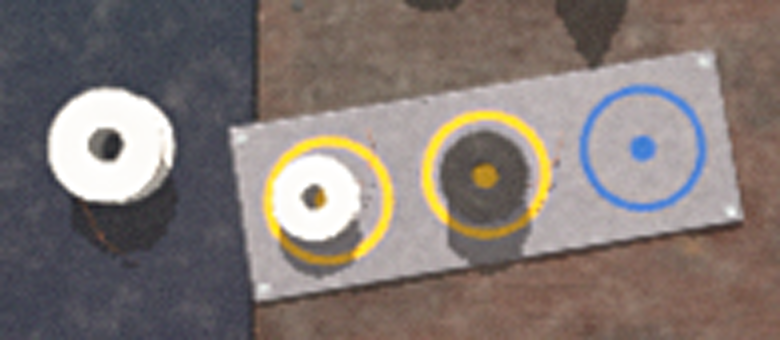

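View pics/scene0c.png

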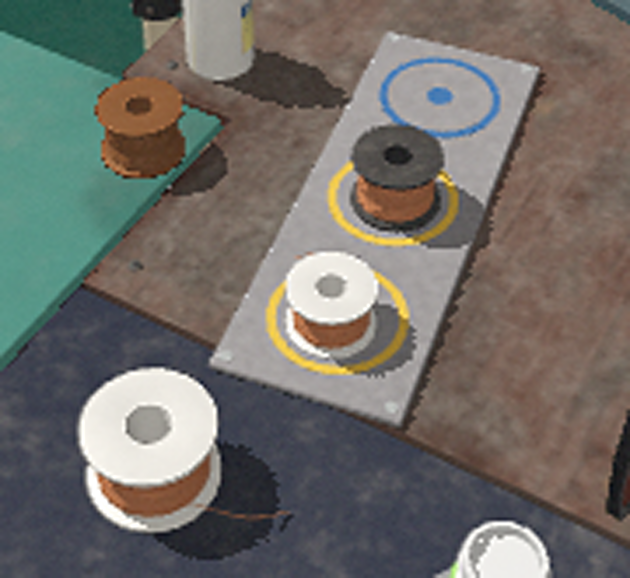

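```bash
cat >> h.py <<'E'
def blob(n,mask,box):
    m=np.zeros(mask.shape,np.uint8);x0,y0,x1,y1=box;m[y0:y1,x0:x1]=mask[y0:y1,x0:x1];return m
def ringfit(n,m,z):
    v,u=np.nonzero(m);P=np.array([ray(n,a,b,z)[:2] for a,b in zip(u,v)],np.float32)
    return cv2.minEnclosingCircle(P), cv2.fitEllipse(P[cv2.convexHull(P,returnPoints=False)[:,0]]) ,len(u)
E
python3 - <<'E'
from h import *
boxes={"top":{"Y1":(240,225,282,265),"Y0":(283,215,322,258),"B":(322,210,362,255)},
"scene":{"Y1":(312,245,360,290),"Y0":(330,215,376,252),"B":(345,194,388,222)}}
for n in("top","scene"):
    im=cv2.imread(f"pics/{n}0.png");h=cv2.cvtColor(im,cv2.COLOR_BGR2HSV)
    for k,b in boxes[n].items():
        lo,hi=((20,130,120),(32,255,255)) if k[0]=="Y" else ((100,100,100),(120,255,255))
        m=blob(n,cv2.inRange(h,lo,hi),b);print(n,k,ringfit(n,m,6))
    wb=(240,225,276,262) if n=="top" else (318,250,352,271)
    m=blob(n,cv2.inRange(h,(0,0,190),(180,60,255)),wb);print("white",ringfit(n,m,36))
    bb=(286,222,318,252) if n=="top" else (338,214,370,232)
    m=blob(n,cv2.inRange(h,(0,0,0),(180,90,100)),bb);print("black",ringfit(n,m,42))
im=cv2.imread("pics/top0.png");a=cv2.resize(im[300:400,180:340],None,fx=4,fy=4)
cv2.imwrite("pics/drumt.png",a)
im=cv2.imread("pics/scene0.png");a=cv2.resize(im[160:350,390:560],None,fx=3,fy=3)
cv2.imwrite("pics/drums.png",a)
E
```

```text
top Y1 (((583.6454467773438, 115.51948547363281), 37.9495735168457), ((583.94677734375, 115.62821960449219), (74.23391723632812, 75.27970123291016), 168.94155883789062), 183)
top Y0 (((599.3302001953125, 21.648832321166992), 38.072967529296875), ((599.2792358398438, 21.67072296142578), (74.5448989868164, 75.05058288574219), 164.47543334960938), 211)
top B (((614.5789184570312, -71.8895492553711), 37.6932258605957), ((614.5220336914062, -71.9646987915039), (73.19332885742188, 74.73553466796875), 95.21109771728516), 196)
white (((596.14453125, 124.88569641113281), 47.61741638183594), ((595.8751831054688, 122.89973449707031), (75.47574615478516, 95.08641052246094), 172.6977081298828), 413)
black (((595.286865234375, 22.413063049316406), 26.023300170898438), ((595.0218505859375, 22.414735794067383), (48.657562255859375, 51.06623077392578), 105.00286865234375), 322)
scene Y1 (((577.5904541015625, 95.17408752441406), 56.149658203125), ((580.9172973632812, 96.3194808959961), (79.4933090209961, 112.65128326416016), 178.19845581054688), 215)
scene Y0 (((596.33251953125, 19.45848846435547), 37.83767318725586), ((596.1229858398438, 19.622541427612305), (73.3448715209961, 74.47932434082031), 107.60709381103516), 132)
scene B (((611.6923828125, -74.82238006591797), 37.9217529296875), ((611.5091552734375, -74.78752136230469), (73.50331115722656, 73.62521362304688), 104.74779510498047), 136)
white (((582.5678100585938, 122.43950653076172), 26.851181030273438), ((582.7874145507812, 120.78326416015625), (46.971134185791016, 51.49626922607422), 153.64358520507812), 380)
black (((593.9201049804688, 21.11087989807129), 25.824331283569336), ((594.0267944335938, 20.993871688842773), (48.45013427734375, 50.4013557434082), 138.55972290039062), 344)
```

View pics/drumt.png

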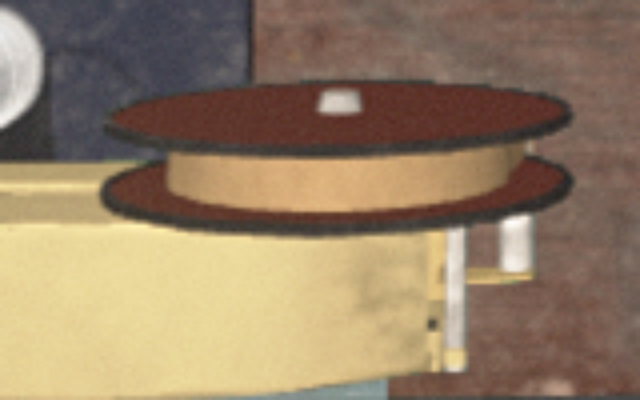

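View pics/drums.png

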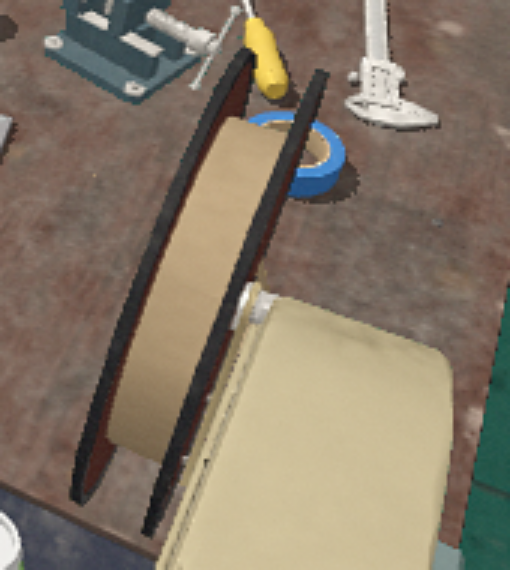

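```bash
python3 - <<'E'
from h import *
def tri(a,b):
    # least squares two rays
    A=np.zeros((3,3));B=np.zeros(3);
    R=[]
    for n,(u,v) in(("top",a),("scene",b)):
        o=np.array(bot.calibration(n)["cam_to_world"])[:3,3];d=ray(n,u,v,0)-o;d/=np.linalg.norm(d)
        M=np.eye(3)-np.outer(d,d);A+=M;B+=M@o;R.append((M,o))
    x=np.linalg.solve(A,B);return np.round(x),[round(np.linalg.norm(M@(x-o))) for M,o in R]
print(tri((206,332),(416,326)),tri((323,328),(474,177)),tri((323,345),(498,184)),tri((206,347),(441,337)))
print("machine corner",tri((289,393),(537,275)),tri((290,360),(485,258)))
for z in (0,100,200):print([np.round(ray("top",u,v,z)[:2]) for u,v in((265,320),(265,358),(206,332),(323,328),(290,395))])
im=cv2.imread("pics/scene0.png")
# refine white spool / yellow1 in top & scene
for n in("top","scene"):
    h=cv2.cvtColor(cv2.imread(f"pics/{n}0.png"),cv2.COLOR_BGR2HSV)
    m=cv2.inRange(h,(0,0,205),(180,50,255))
    x0,y0,x1,y1=(246,230,273,258) if n=="top" else (318,248,352,268)
    m=blob(n,m,(x0,y0,x1,y1))
    k,l,s,c=cv2.connectedComponentsWithStats(m);i=1+np.argmax(s[1:,4]);print(s[i],ringfit(n,l==i,36))
h=cv2.cvtColor(cv2.imread("pics/scene0.png"),cv2.COLOR_BGR2HSV)
m=cv2.inRange(h,(20,130,120),(32,255,255));print(ringfit("scene",blob("scene",m,(314,252,358,290)),6))
E
```

```text
(array([398., 222., 112.]), [2, 2]) (array([411., -25., 197.]), [4, 4]) (array([376., -25., 197.]), [7, 7]) (array([366., 221., 111.]), [0, 0])
machine corner (array([272.,  45., 110.]), [1, 1]) (array([343.,  45., 106.]), [6, 6])
[array([407., 107.]), array([320., 106.]), array([380., 244.]), array([388., -30.]), array([237.,  47.])]
[array([420.,  98.]), array([340.,  97.]), array([395., 224.]), array([402., -27.]), array([264.,  43.])]
[array([432.,  89.]), array([360.,  88.]), array([410., 203.]), array([416., -24.]), array([291.,  40.])]
[248 233  22  22 328] (((584.665771484375, 120.01872253417969), 25.407535552978516), ((585.0729370117188, 120.14444732666016), (48.34803009033203, 49.68242645263672), 39.23831558227539), 328)Traceback (most recent call last):
  File "<stdin>", line 20, in <module>
  File "h.py", line 12, in ringfit
    v,u=np.nonzero(m);P=np.array([ray(n,a,b,z)[:2] for a,b in zip(u,v)],np.float32)
                                  ~~~^^^^^^^^^
  File "h.py", line 7, in ray
    c=bot.calibration(n);T=np.array(c["cam_to_world"]);d=T[:3,:3]@np.array([(u-c["cx"])/c["fx"],(v-c["cy"])/c["fy"],1]);o=T[:3,3]
ValueError: time passes only in moves, steps and waits
```

```bash
python3 - <<'E'
s=open('h.py').read()
s=s.replace("def proj","import functools\n@functools.cache\ndef cal(n): return bot.calibration(n)\ndef proj",1).replace("c=bot.calibration(n)","c=cal(n)")
s+='''
def tri(a,b):
    A=np.zeros((3,3));B=np.zeros(3)
    for n,(u,v) in(("top",a),("scene",b)):
        o=np.array(cal(n)["cam_to_world"])[:3,3];d=ray(n,u,v,0)-o;d/=np.linalg.norm(d)
        M=np.eye(3)-np.outer(d,d);A+=M;B+=M@o
    return np.round(np.linalg.solve(A,B))
def st():
    o=bot.get_obs();print(round(o["time"],2),np.round(o["tool_pos"],1),np.round(np.degrees(o["tcp_rot"]),1),"F",np.round(o["contact_force"],1),"w",round(o["grip_width"],1),"q",np.round(o["joint_positions"],2))
'''
open('h.py','w').write(s)
E
python3 - <<'E'
from h import *
st()
print("clear bottle cap",tri((151,327),(382,338)),"glue tip",tri((328,161),(301,155)))
E
```

```text
0.1 [234.1 469.5 226.1] [-179.9   -0.   153.5] F [ 0.7  1.2 -0.2] w 91.5 q [ 0.96  0.34  1.52 -0.    1.28 -0.15]
clear bottle cap [419. 311. 196.] glue tip [760. -42. 113.]
```

```bash
python3 -m inch '[0,0,4,0,0,0,1, 2,-2,8,0,0,-4,1, 5,-6,8,0,0,-9,1, 8,-10,8,0,0,-14,1, 11,-14,8,0,0,-20,1]'
```

```text
time: 0.6
tool_pos: [344.7, 328.0, 306.1]
tcp_rot: [-3.14, -0.0, 2.327]
contact_force: [1.6, 0.5, -0.7]
grip_width: 91.8
```

```bash
python3 -m inch '[3.5,-3.5,0,0,0,-5,1, 7,-7,0,0,0,-10,1, 10.5,-10.5,0,0,0,-16,1, 14,-14,0,0,0,-22,1, 17.5,-17.5,0,0,0,-28,1]'
```

```text
time: 1.1
tool_pos: [520.7, 151.2, 305.8]
tcp_rot: [-3.14, -0.0, 1.834]
contact_force: [1.0, 1.0, -0.4]
grip_width: 92.0
```

```bash
python3 -m inch '[2.5,-4,0,0,0,-3,1, 5,-8,0,0,0,-6,1, 7.4,-12.9,-2,0,0,-5.8,1, 7.4,-12.9,-7,0,0,-5.8,1, 7.4,-12.9,-12,0,0,-5.8,1]'; python3 - <<'E'
from h import *
st()
for n in("top","scene"): cv2.imwrite(f"pics/{n}1.png",bot.capture(n)[:,:,::-1])
a=cv2.imread("pics/top1.png");b=cv2.imread("pics/scene1.png")
cv2.imwrite("pics/c1.png",np.hstack([cv2.resize(a[120:380,180:420],(400,433)),cv2.resize(b[100:360,230:470],(400,433))]))
E
```

```text
time: 1.6
tool_pos: [595.6, 19.9, 187.7]
tcp_rot: [-3.142, 0.0, 1.729]
contact_force: [0.1, 0.7, -0.7]
grip_width: 91.5
1.6 [595.6  19.9 187.7] [-180.     0.    99.1] F [ 0.1  0.7 -0.7] w 91.5 q [-0.09  0.5   1.38 -0.    1.26 -0.25]
```

View pics/c1.png

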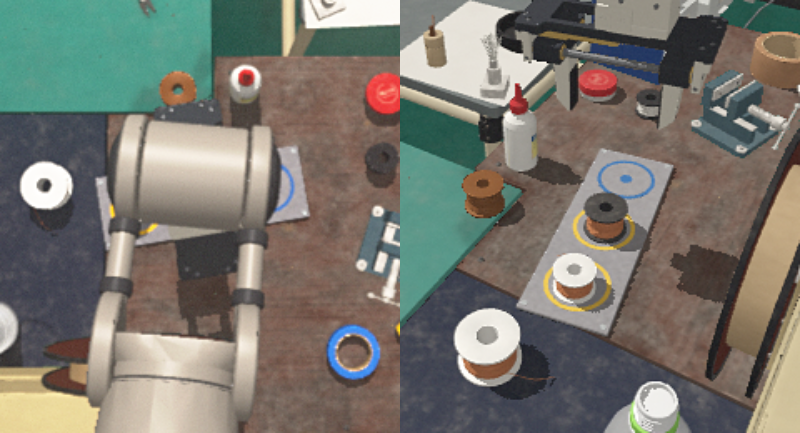

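```bash
python3 -m inch '[-0.1,0.2,-4,0,0,0,1, -0.1,0.2,-8,0,0,0,1, -0.1,0.2,-11,0,0,0,1, -0.1,0.2,-13,0,0,0,1, -0.1,0.2,-13,0,0,0,1]'; python3 - <<'E'
from h import *
st()
b=bot.capture("scene")[:,:,::-1]
cv2.imwrite("pics/c2.png",cv2.resize(b[100:320,230:450],(700,700)))
E
```

```text
time: 2.2
tool_pos: [588.8, 24.4, 51.2]
tcp_rot: [-3.122, -0.005, 1.732]
contact_force: [-0.4, -0.1, 1.3]
grip_width: 92.0
2.2 [588.8  24.4  51.2] [-178.9   -0.3   99.2] F [-0.4 -0.1  1.3] w 92.0 q [-0.09  0.65  1.53 -0.    0.98 -0.25]
```

View pics/c2.png

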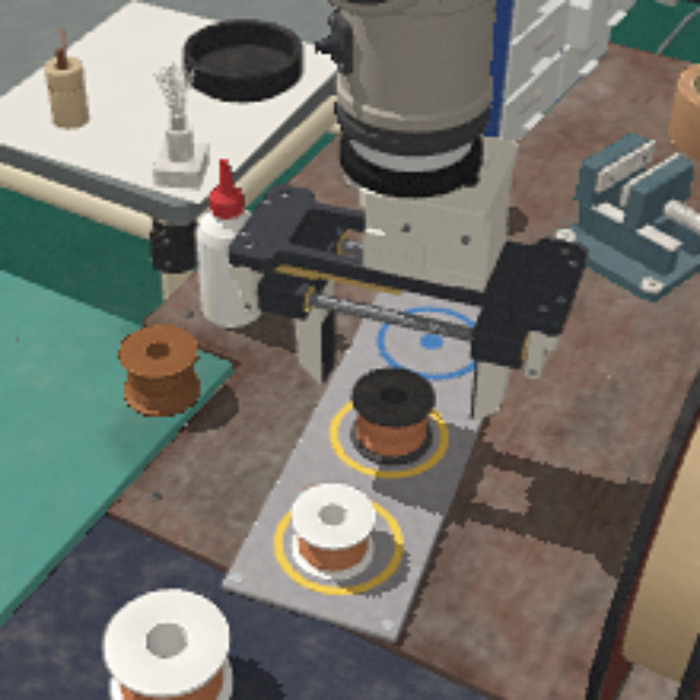

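```bash
python3 -m inch '[0,0,0,0,0,0,1, 0,0,0,0,0,0,1, 0,0,0,0,0,0,1, 0,0,0,0,0,0,1, 0,0,0,0,0,0,1]'; python3 - <<'E'
from h import *
st();o=bot.get_obs();print(np.round(o["tau"],1),np.round(o["dq"],3))
b=bot.capture("top")[:,:,::-1]
cv2.imwrite("pics/c3.png",cv2.resize(b[120:380,180:460],(700,650)))
for x in(543,637):print(proj("scene",[x,24,51]))
E
```

```text
time: 2.75
tool_pos: [590.1, 24.3, 53.3]
tcp_rot: [-3.125, -0.004, 1.732]
contact_force: [0.2, 0.1, -0.2]
grip_width: 91.6
2.75 [590.1  24.3  53.3] [-179.1   -0.2   99.2] F [ 0.2  0.1 -0.2] w 91.6 q [-0.09  0.65  1.53 -0.    0.98 -0.25]
[  0.  -53.6 -19.9   0.1   0.1  -0. ] [-0.     0.005  0.002  0.001 -0.003 -0.001]
[376.6 230.8 759.2]
[333.6 214.2 795.2]
```

View pics/c3.png

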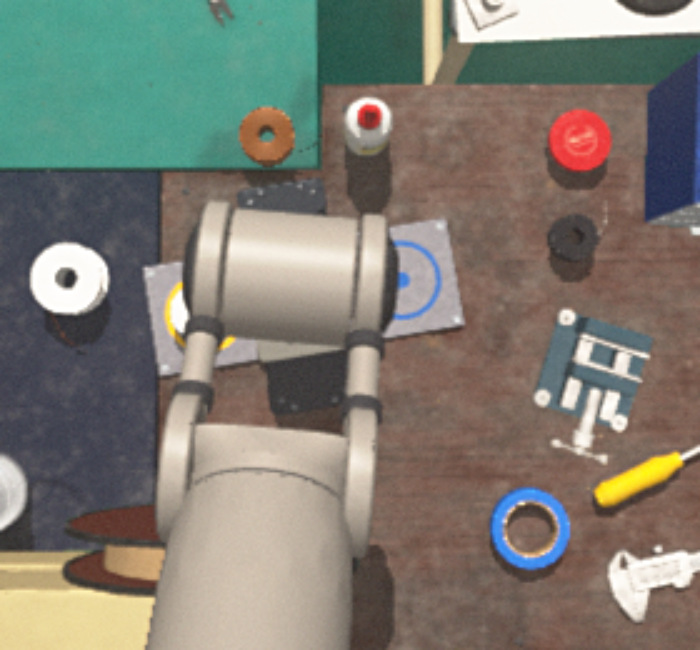

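```bash
python3 -m inch '[0.2,-0.1,-0.5,0,0,0,1, 0.4,-0.2,-1,-0.5,0,0,1, 0.4,-0.3,-1.3,-0.9,0,0,1, 0.4,-0.3,-1.3,-0.9,0,0,1, 0.4,-0.3,-1.3,-0.9,0,0,1]'; python3 - <<'E'
from h import *
st();o=bot.get_obs();print(np.round(o["tau"],1),np.round(o["joint_positions"],4))
E
```

```text
time: 3.3
tool_pos: [593.9, 21.4, 39.8]
tcp_rot: [-3.122, 0.011, 1.732]
contact_force: [0.2, -0.5, 0.1]
grip_width: 91.7
3.3 [593.9  21.4  39.8] [-178.9    0.6   99.2] F [ 0.2 -0.5  0.1] w 91.7 q [-0.08  0.67  1.53 -0.02  0.96 -0.23]
[  0.  -53.8 -19.3  -0.    0.1   0. ] [-0.0845  0.6729  1.5269 -0.0191  0.9581 -0.2345]
```

```bash
cat >> h.py <<'E'
from scipy.spatial.transform import Rotation as Ro
def go(x,y,z,yaw=99.3):
    o=bot.get_obs();d=(np.array([x,y,z])-o["tool_pos"])/10
    r=(Ro.from_euler("xyz",[180,0,yaw],degrees=True)*Ro.from_euler("xyz",o["tcp_rot"]).inv()).as_rotvec(degrees=True)
    print("now",np.round(o["tool_pos"],1),"shift cm",np.round(d,2),"turn",np.round(r,2),"F",np.round(o["contact_force"],1),"w",round(o["grip_width"],1),"t",round(o["time"],2))
E
python3 -c "
from h import *
go(594.5,21.7,10)"
```

```text
now [593.9  21.4  39.8] shift cm [ 0.06  0.03 -2.98] turn [ 0.81 -1.    0.07] F [ 0.2 -0.5  0.1] w 91.7 t 3.3
```

```bash
python3 -m inch '[0.1,0,-0.7,0.4,-0.5,0,1, 0.1,0,-1.5,0.8,-1,0,1, 0.1,0,-2.2,0.8,-1,0,1, 0.1,0,-2.7,0.8,-1,0,1, 0.1,0,-2.8,0.8,-1,0,1]';python3 -c "
from h import *
go(594.5,21.7,10)"
```

```text
time: 3.8
tool_pos: [594.3, 21.4, 10.8]
tcp_rot: [-3.14, -0.0, 1.732]
contact_force: [-0.1, 0.2, 0.3]
grip_width: 91.9
now [594.3  21.4  10.8] shift cm [ 0.02  0.03 -0.08] turn [ 0.01 -0.09  0.08] F [-0.1  0.2  0.3] w 91.9 t 3.8
```

```bash
python3 -m inch '[0,0,0,0,0,0,-1, 0,0,0,0,0,0,-1, 0,0,0,0,0,0,-1, 0,0,0,0,0,0,-1, 0,0,0,0,0,0,-1]'; python3 - <<'E'
from h import *
go(594.5,21.7,10)
b=bot.capture("scene")[:,:,::-1]
cv2.imwrite("pics/c4.png",cv2.resize(b[130:320,250:440],(700,700)))
E
```

```text
time: 4.3
tool_pos: [594.5, 21.4, 11.0]
tcp_rot: [-3.14, -0.0, 1.732]
contact_force: [-0.1, -1.5, 0.6]
grip_width: 56.5
now [594.5  21.4  11. ] shift cm [ 0.    0.03 -0.1 ] turn [ 0.01 -0.07  0.07] F [-0.1 -1.5  0.6] w 56.5 t 4.3
```

View pics/c4.png

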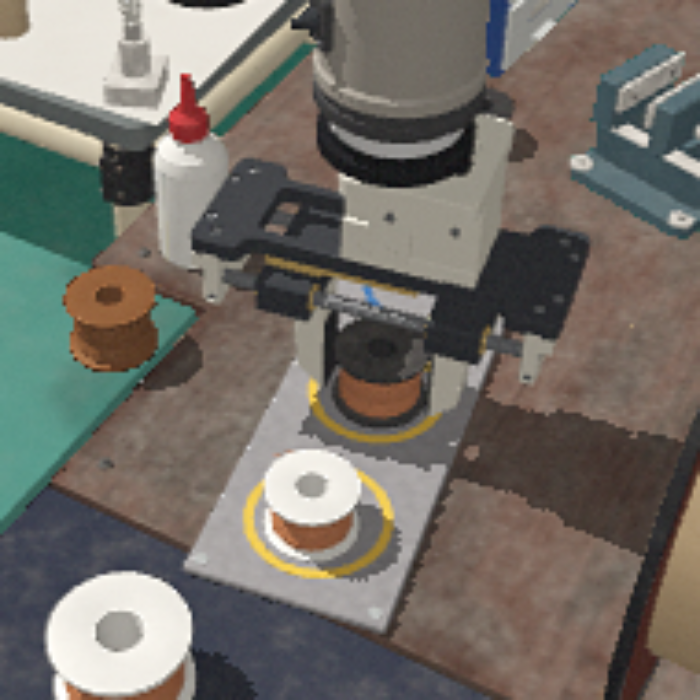

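Jaws straddle the black copper spool (around px (380,370) in the crop), still closing at 56 mm.

```bash
python3 -m inch '[0,0,0,0,0,0,-1, 0,0,0,0,0,0,-1, 0,0,0,0,0,0,-1, 0,0,0,0,0,0,-1, 0,0,0,0,0,0,-1]'; python3 -c "
from h import *
go(613,-73.4,60)"
```

```text
time: 4.85
tool_pos: [594.4, 21.4, 11.0]
tcp_rot: [-3.14, -0.0, 1.732]
contact_force: [0.2, -0.6, -0.3]
grip_width: 48.5
now [594.4  21.4  11. ] shift cm [ 1.86 -9.48  4.9 ] turn [ 0.01 -0.07  0.07] F [ 0.2 -0.6 -0.3] w 48.5 t 4.85
```

```bash
python3 -m inch '[0,0,1,0,0,0,-1, 0,0,2,0,0,0,-1, 0.4,-2,3,0,0,0,-1, 0.8,-4,3,0,0,0,-1, 1.2,-6,3,0,0,0,-1]'; python3 -c "
from h import *
go(613,-73.4,12)"
```

```text
time: 5.35
tool_pos: [607.1, -39.2, 42.6]
tcp_rot: [3.141, 0.001, 1.732]
contact_force: [0.5, -0.4, -1.8]
grip_width: 48.2
now [607.1 -39.2  42.6] shift cm [ 0.59 -3.42 -3.06] turn [0.03 0.04 0.04] F [ 0.5 -0.4 -1.8] w 48.2 t 5.35
```

```bash
python3 -m inch '[0.3,-1.7,0,0,0,0,-1, 0.6,-3.4,0,0,0,0,-1, 0.6,-3.4,-1,0,0,0,-1, 0.6,-3.4,-2,0,0,0,-1, 0.6,-3.4,-2.5,0,0,0,-1]'; python3 -c "
from h import *
go(613,-73.4,11)"
```

```text
time: 5.85
tool_pos: [611.9, -72.2, 15.7]
tcp_rot: [-3.139, -0.001, 1.733]
contact_force: [0.5, 0.4, -1.9]
grip_width: 48.4
now [611.9 -72.2  15.7] shift cm [ 0.11 -0.12 -0.47] turn [-0.03 -0.14  0.01] F [ 0.5  0.4 -1.9] w 48.4 t 5.85
```

```bash
python3 -m inch '[0.1,-0.1,-0.2,0,0,0,-1, 0.1,-0.1,-0.4,0,0,0,-1, 0.1,-0.1,-0.5,0,0,0,-1, 0.1,-0.1,-0.5,0,0,0,-1, 0.1,-0.1,-0.5,0,0,0,-1]'; python3 -c "
from h import *
go(613,-73.4,11)"
```

```text
time: 6.35
tool_pos: [613.2, -73.2, 11.0]
tcp_rot: [-3.14, -0.001, 1.733]
contact_force: [-1.2, 1.0, 0.4]
grip_width: 48.2
now [613.2 -73.2  11. ] shift cm [-0.02 -0.02  0.  ] turn [-0.02 -0.09  0.01] F [-1.2  1.   0.4] w 48.2 t 6.35
```

Load gone: seated. Open, then rise.

```bash
python3 -m inch '[0,0,0,0,0,0,1, 0,0,0,0,0,0,1, 0,0,0,0,0,0,1, 0,0,0,0,0,0,1, 0,0,0,0,0,0,1]' && python3 -m inch '[0,0,0,0,0,0,1, 0,0,1,0,0,0,1, 0,0,2.5,0,0,0,1, 0,0,5,0,0,0,1, 0,0,8,0,0,0,1]'; python3 -c "
from h import *
go(583.5,120.3,60)
b=bot.capture('scene')[:,:,::-1]
cv2.imwrite('pics/c5.png',cv2.resize(b[130:320,250:440],(700,700)))"
```

```text
time: 6.85
tool_pos: [613.3, -73.2, 11.0]
tcp_rot: [-3.14, -0.001, 1.733]
contact_force: [0.3, 0.0, -0.7]
grip_width: 83.3
time: 7.35
tool_pos: [613.0, -73.1, 92.5]
tcp_rot: [-3.14, -0.001, 1.733]
contact_force: [0.4, -0.1, 0.4]
grip_width: 91.8
now [613.  -73.1  92.5] shift cm [-2.95 19.34 -3.25] turn [-0.03 -0.11  0.01] F [ 0.4 -0.1  0.4] w 91.8 t 7.35
```

View pics/c5.png

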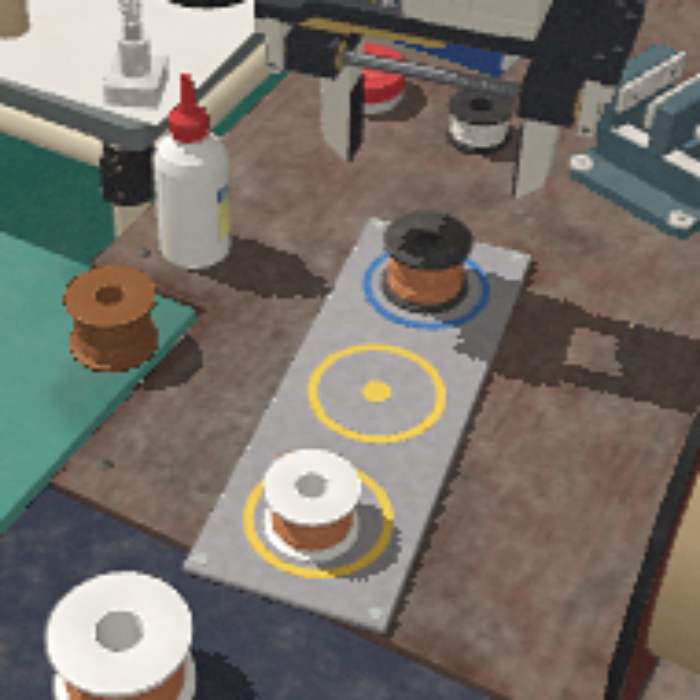

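```bash
python3 -m inch '[-0.5,3.5,1,0,0,0,1, -1.2,7.5,2,0,0,0,1, -1.9,11.5,2,0,0,0,1, -2.5,15.5,2,0,0,0,1, -3,19.3,1,0,0,0,1]'; python3 -c "
from h import *
go(583.5,120.3,60);st()
b=bot.capture('scene')[:,:,::-1]
cv2.imwrite('pics/c6.png',b)"
```

```text
time: 7.9
tool_pos: [587.0, 121.0, 111.6]
tcp_rot: [3.129, 0.003, 1.733]
contact_force: [0.3, 0.2, 0.6]
grip_width: 92.0
now [587.  121.  111.6] shift cm [-0.35 -0.07 -5.16] turn [0.08 0.72 0.  ] F [0.3 0.2 0.6] w 92.0 t 7.9
7.9 [587.  121.  111.6] [179.3   0.2  99.3] F [0.3 0.2 0.6] w 92.0 q [ 0.08  0.58  1.48 -0.    1.08 -0.08]
```

View pics/c6.png

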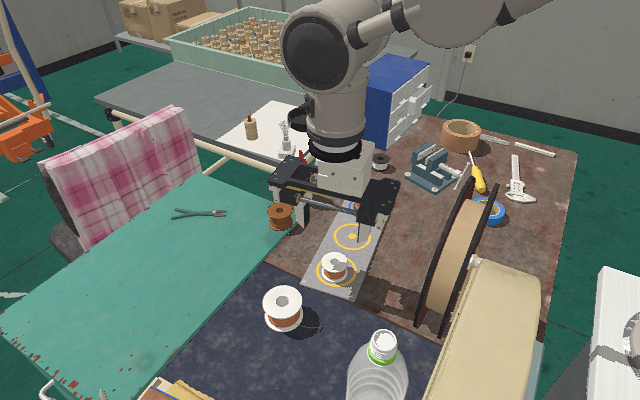

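```bash
python3 -m inch '[-0.2,-0.1,-1,0,0.4,0,1, -0.3,-0.1,-3,0,0.7,0,1, -0.3,-0.1,-5,0,0.7,0,1, -0.3,-0.1,-6,0,0.7,0,1, -0.3,-0.1,-6,0,0.7,0,1]'; python3 -c "
from h import *
go(583.5,120.3,11)
b=bot.capture('scene')[:,:,::-1]
cv2.imwrite('pics/c7.png',cv2.resize(b[130:320,250:440],(700,700)))"
```

```text
time: 8.45
tool_pos: [580.7, 124.5, 47.9]
tcp_rot: [-3.135, -0.002, 1.735]
contact_force: [0.1, -0.2, 0.6]
grip_width: 91.5
now [580.7 124.5  47.9] shift cm [ 0.28 -0.42 -3.69] turn [-0.05 -0.41 -0.13] F [ 0.1 -0.2  0.6] w 91.5 t 8.45
```

View pics/c7.png

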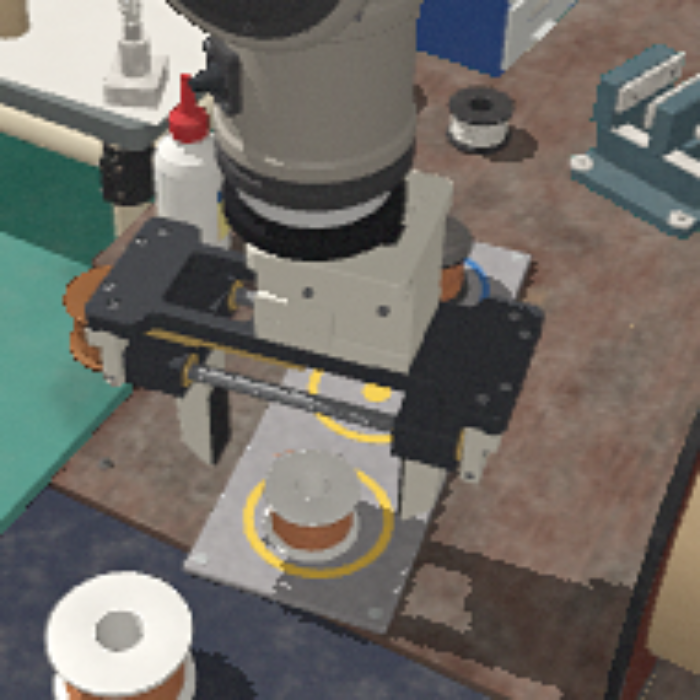

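```bash
python3 -m inch '[0.1,-0.2,-0.5,0,-0.2,0,1, 0.3,-0.4,-1.2,0,-0.4,0,1, 0.3,-0.4,-2,0,-0.4,0,1, 0.3,-0.4,-2.5,0,-0.4,0,1, 0.3,-0.4,-2.5,0,-0.4,0,1]'; python3 -c "
from h import *
go(583.5,120.3,11)"
```

```text
time: 9.0
tool_pos: [583.8, 120.6, 22.9]
tcp_rot: [3.141, -0.001, 1.735]
contact_force: [-0.2, 0.1, 0.1]
grip_width: 91.8
now [583.8 120.6  22.9] shift cm [-0.03 -0.03 -1.19] turn [-0.05 -0.   -0.13] F [-0.2  0.1  0.1] w 91.8 t 9.0
```

```bash
python3 -m inch '[0,0,-0.5,0,0,0,1, 0,0,-1,0,0,0,1, 0,0,-1.2,0,0,0,1, 0,0,-1.2,0,0,0,1, 0,0,-1.2,0,0,0,-1]' && python3 -m inch '[0,0,0,0,0,0,-1, 0,0,0,0,0,0,-1, 0,0,0,0,0,0,-1, 0,0,0,0,0,0,-1, 0,0,0,0,0,0,-1]' && python3 -m inch '[0,0,0,0,0,0,-1, 0,0,0,0,0,0,-1, 0,0,0,0,0,0,-1, 0,0,0,0,0,0,-1, 0,0,0,0,0,0,-1]'; python3 -c "
from h import *
go(597.7,20.6,60)"
```

```text
time: 9.5
tool_pos: [583.9, 120.7, 11.0]
tcp_rot: [3.141, -0.001, 1.735]
contact_force: [-0.1, -0.3, 0.0]
grip_width: 87.1
time: 10.0
tool_pos: [583.8, 120.7, 11.0]
tcp_rot: [3.141, -0.001, 1.735]
contact_force: [-1.6, -0.3, 0.5]
grip_width: 48.5
time: 10.5
tool_pos: [583.7, 120.6, 11.0]
tcp_rot: [-3.142, -0.001, 1.735]
contact_force: [-0.8, 0.2, 0.8]
grip_width: 43.8
now [583.7 120.6  11. ] shift cm [  1.4 -10.    4.9] turn [-0.05 -0.01 -0.13] F [-0.8  0.2  0.8] w 43.8 t 10.5
```

```bash
python3 -m inch '[0,0,0.5,0,0,0,-1, 0,0,1,0,0,0,-1, 0,0,2,0,0,0,-1, 0,0,2.5,0,0,0,-1, 0,0,2.5,0,0,0,-1]'; python3 -c "
from h import *
go(597.7,20.6,60)
b=bot.capture('scene')[:,:,::-1]
cv2.imwrite('pics/c8.png',cv2.resize(b[170:320,260:410],(700,700)))"
```

```text
time: 11.0
tool_pos: [584.6, 120.7, 37.4]
tcp_rot: [3.139, -0.001, 1.735]
contact_force: [0.3, 1.4, -1.2]
grip_width: 43.9
now [584.6 120.7  37.4] shift cm [  1.31 -10.01   2.26] turn [-0.06  0.13 -0.13] F [ 0.3  1.4 -1.2] w 43.9 t 11.0
```

View pics/c8.png

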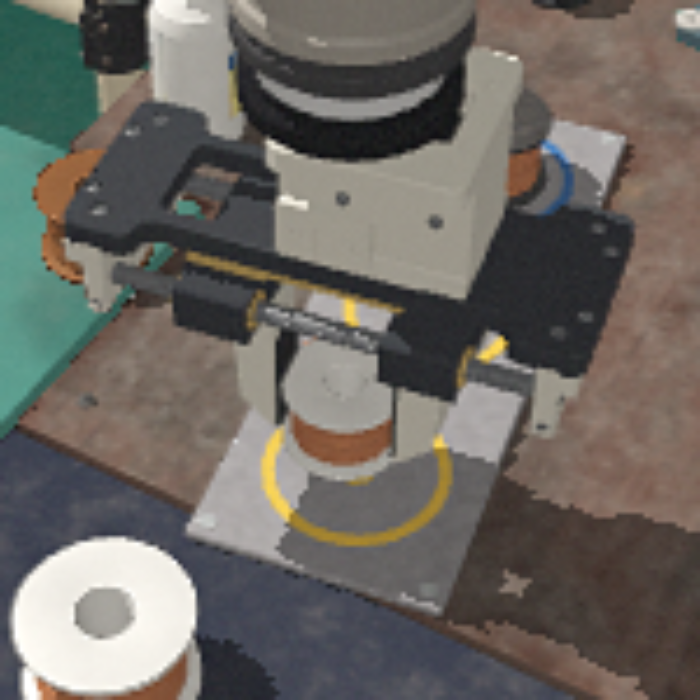

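```bash
python3 -m inch '[0.2,-1.5,0.2,0,0,0,-1, 0.5,-3.5,0.2,0,0,0,-1, 0.8,-6,0.2,0,0,0,-1, 1.1,-8.5,0.2,0,0,0,-1, 1.3,-10,0.2,0,0,0,-1]' && python3 -m inch '[0,0,0,0,0,0,-1, 0,0,0,0,0,0,-1, 0,0,0,0,0,0,-1, 0,0,0,0,0,0,-1, 0,0,0,0,0,0,-1]'; python3 -c "
from h import *
go(597.7,20.6,11)
b=bot.capture('scene')[:,:,::-1]
cv2.imwrite('pics/c9.png',cv2.resize(b[160:310,270:420],(700,700)))"
```

```text
time: 11.55
tool_pos: [597.2, 18.1, 38.6]
tcp_rot: [3.141, -0.0, 1.734]
contact_force: [-0.2, -0.5, -2.1]
grip_width: 44.1
time: 12.05
tool_pos: [597.1, 19.0, 38.6]
tcp_rot: [3.141, -0.001, 1.735]
contact_force: [0.1, -0.8, -1.2]
grip_width: 43.9
now [597.1  19.   38.6] shift cm [ 0.06  0.16 -2.76] turn [-0.04  0.05 -0.11] F [ 0.1 -0.8 -1.2] w 43.9 t 12.05
```

View pics/c9.png

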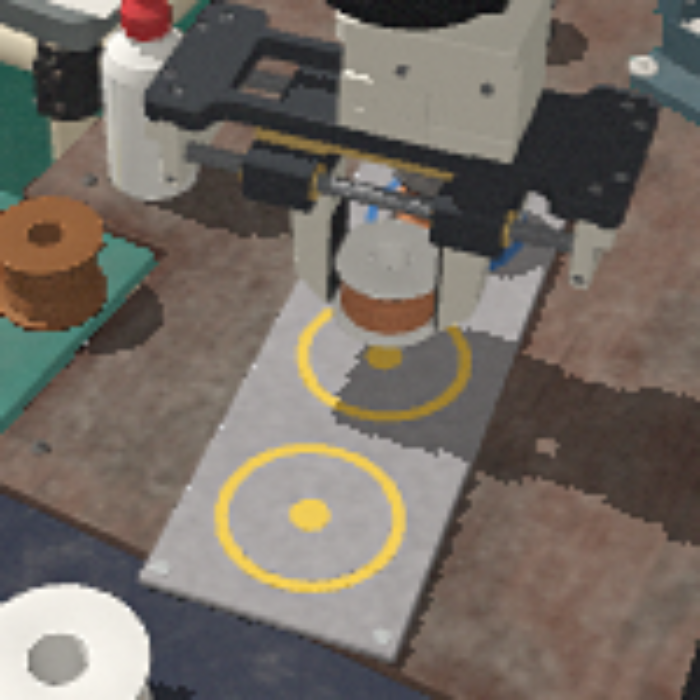

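```bash
python3 -m inch '[0,0.1,-0.5,0,0,0,-1, 0.1,0.2,-1,0,0,0,-1, 0.1,0.2,-1.7,0,0,0,-1, 0.1,0.2,-2.2,0,0,0,-1, 0.1,0.2,-2.4,0,0,0,-1]'; python3 -c "
from h import *
go(597.7,20.6,11)"
```

```text
time: 12.6
tool_pos: [597.6, 20.9, 13.6]
tcp_rot: [-3.141, -0.001, 1.735]
contact_force: [0.0, 0.5, -2.6]
grip_width: 44.1
now [597.6  20.9  13.6] shift cm [ 0.01 -0.03 -0.26] turn [-0.04 -0.04 -0.11] F [ 0.   0.5 -2.6] w 44.1 t 12.6
```

```bash
python3 -m inch '[0,0,-0.1,0,0,0,-1, 0,0,-0.2,0,0,0,-1, 0,0,-0.3,0,0,0,-1, 0,0,-0.3,0,0,0,-1, 0,0,-0.3,0,0,0,-1]'; python3 -c "
from h import *
go(597.7,20.6,11)
b=bot.capture('scene')[:,:,::-1]
cv2.imwrite('pics/c10.png',cv2.resize(b[160:310,270:420],(700,700)))"
```

```text
time: 13.1
tool_pos: [597.7, 20.8, 11.0]
tcp_rot: [-3.141, -0.001, 1.735]
contact_force: [-2.0, -0.0, 2.2]
grip_width: 44.1
now [597.7  20.8  11. ] shift cm [ 0.   -0.02 -0.  ] turn [-0.04 -0.01 -0.11] F [-2.  -0.   2.2] w 44.1 t 13.1
```

View pics/c10.png

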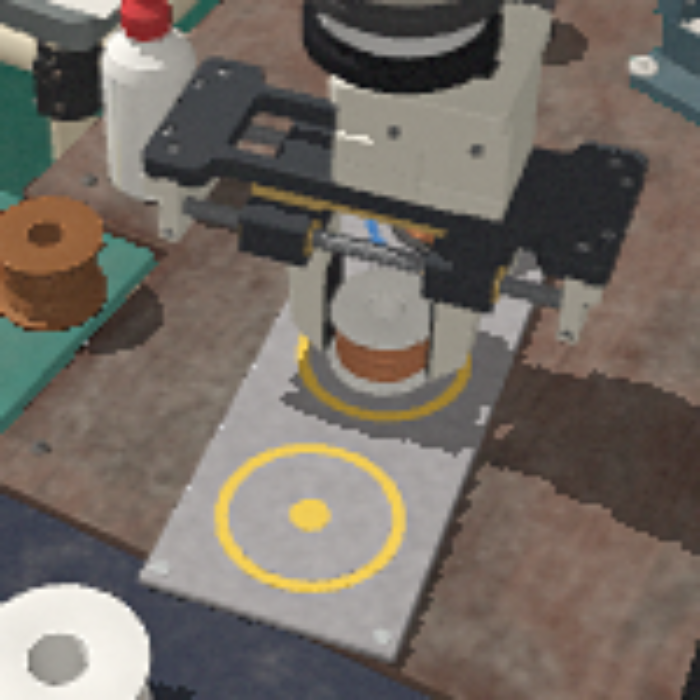

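Seated upright, near the mark's centre (+y by a few mm). Release and rise.

```bash
python3 -m inch '[0,0,0,0,0,0,1, 0,0,0,0,0,0,1, 0,0,0,0,0,0,1, 0,0,0,0,0,0,1, 0,0,0,0,0,0,1]' && python3 -m inch '[0,0,0,0,0,0,1, 0,0,1,0,0,0,1, 0,0,2.5,0,0,0,1, 0,0,5,0,0,0,1, 0,0,8,0,0,0,1]' && python3 -m inch '[0.5,-3,0,0,0,0,1, 1,-6,0,0,0,0,1, 1.5,-9.5,0,0,0,0,1, 1.5,-9.5,0,0,0,0,1, 1.5,-9.5,0,0,0,0,1]'; python3 -c "
from h import *
go(613,-73.3,60)
b=bot.capture('scene')[:,:,::-1]
cv2.imwrite('pics/scene11.png',b)
cv2.imwrite('pics/c11.png',cv2.resize(b[160:310,270:420],(700,700)))
h=cv2.cvtColor(b,cv2.COLOR_BGR2HSV)
"
```

```text
time: 13.65
tool_pos: [597.7, 20.8, 10.9]
tcp_rot: [-3.141, -0.001, 1.735]
contact_force: [-0.6, 1.0, 0.6]
grip_width: 79.6
time: 14.15
tool_pos: [597.1, 20.9, 91.6]
tcp_rot: [-3.14, -0.001, 1.735]
contact_force: [0.2, 0.6, 0.8]
grip_width: 92.0
time: 14.65
tool_pos: [612.1, -74.7, 92.1]
tcp_rot: [-3.14, -0.001, 1.733]
contact_force: [0.3, -0.2, -0.0]
grip_width: 91.5
now [612.1 -74.7  92.1] shift cm [ 0.09  0.14 -3.21] turn [-0.06 -0.09 -0.  ] F [ 0.3 -0.2 -0. ] w 91.5 t 14.65
```

View pics/c11.png

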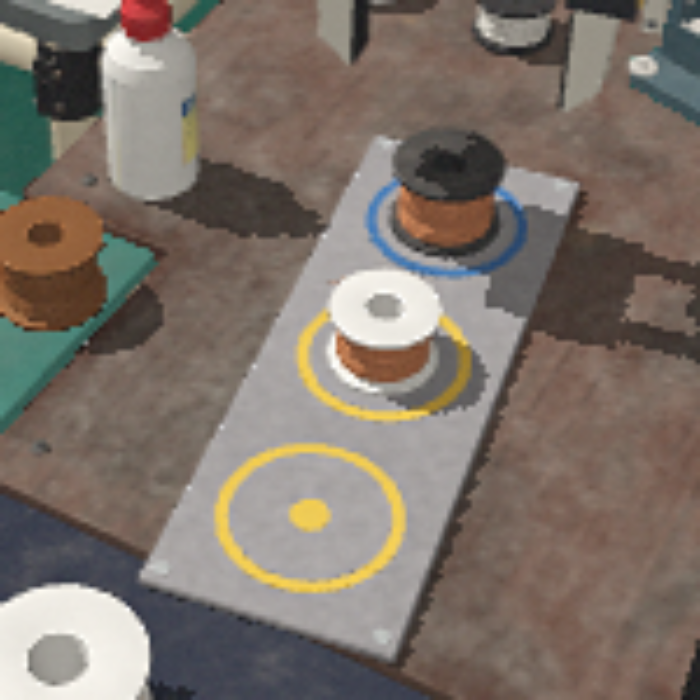

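```bash
python3 -m inch '[0.1,0.1,-1.5,0,0,0,1, 0.1,0.1,-3,0,0,0,1, 0.1,0.1,-4,0,0,0,1, 0.1,0.1,-4.5,0,0,0,1, 0.1,0.1,-4.5,0,0,0,1]'; python3 -c "
from h import *
go(613.2,-73.2,11)"
```

```text
time: 15.2
tool_pos: [612.4, -72.1, 45.9]
tcp_rot: [-3.138, -0.002, 1.735]
contact_force: [0.0, 0.2, 0.7]
grip_width: 91.8
now [612.4 -72.1  45.9] shift cm [ 0.08 -0.11 -3.49] turn [-0.1  -0.21 -0.12] F [0.  0.2 0.7] w 91.8 t 15.2
```

```bash
python3 -m inch '[0.1,-0.1,-1,0,0,0,1, 0.1,-0.1,-2,0,0,0,1, 0.1,-0.1,-3,0,0,0,1, 0.1,-0.1,-3.4,0,0,0,1, 0.1,-0.1,-3.5,0,0,0,1]' && python3 -m inch '[0,0,0,0,0,0,-1, 0,0,0,0,0,0,-1, 0,0,0,0,0,0,-1, 0,0,0,0,0,0,-1, 0,0,0,0,0,0,-1]' && python3 -m inch '[0,0,0,0,0,0,-1, 0,0,0,0,0,0,-1, 0,0,0,0,0,0,-1, 0,0,0,0,0,0,-1, 0,0,0,0,0,0,-1]'; python3 -c "
from h import *
go(582.4,114.6,92)"
```

```text
time: 15.7
tool_pos: [612.9, -73.1, 9.9]
tcp_rot: [-3.137, -0.003, 1.735]
contact_force: [-0.4, -0.2, -0.6]
grip_width: 91.9
time: 16.2
tool_pos: [613.1, -73.1, 10.2]
tcp_rot: [-3.137, -0.003, 1.735]
contact_force: [0.8, -0.9, -0.2]
grip_width: 56.1
time: 16.7
tool_pos: [613.1, -73.1, 10.3]
tcp_rot: [-3.137, -0.003, 1.735]
contact_force: [-0.2, -0.3, -0.5]
grip_width: 48.4
now [613.1 -73.1  10.3] shift cm [-3.07 18.77  8.17] turn [-0.11 -0.26 -0.11] F [-0.2 -0.3 -0.5] w 48.4 t 16.7
```

```bash
python3 -m inch '[0,0,1,0,0,0,-1, 0,0,2.5,0,0,0,-1, 0,0,4.5,0,0,0,-1, 0,0,6.5,0,0,0,-1, 0,0,7,0,0,0,-1]' && python3 -m inch '[-0.5,2,0,0,0,0,-1, -1,5,0,0,0,0,-1, -1.5,8.5,0,0,0,0,-1, -2,12,0,0,0,0,-1, -2.5,15,0,0,0,0,-1]'; python3 -c "
from h import *
go(582.4,114.6,50)"
```

```text
time: 17.2
tool_pos: [614.8, -73.5, 83.9]
tcp_rot: [3.141, -0.0, 1.735]
contact_force: [0.3, 0.0, -1.9]
grip_width: 48.3
time: 17.7
tool_pos: [589.2, 78.2, 84.0]
tcp_rot: [3.141, -0.001, 1.735]
contact_force: [0.8, -0.1, -2.0]
grip_width: 48.1
now [589.2  78.2  84. ] shift cm [-0.68  3.64 -3.4 ] turn [-0.05  0.04 -0.13] F [ 0.8 -0.1 -2. ] w 48.1 t 17.7
```

```bash
python3 -m inch '[-0.4,1.8,0,0,0,0,-1, -0.7,3.6,0,0,0,0,-1, -0.7,3.6,-1,0,0,0,-1, -0.7,3.6,-2.5,0,0,0,-1, -0.7,3.6,-3.4,0,0,0,-1]' && python3 -m inch '[0,0,0,0,0,0,-1, 0,0,-0.5,0,0,0,-1, 0,0,-1,0,0,0,-1, 0,0,-1.5,0,0,0,-1, 0,0,-1.5,0,0,0,-1]'; python3 -c "
from h import *
go(582.4,114.6,11)"
```

```text
time: 18.2
tool_pos: [581.6, 113.6, 48.6]
tcp_rot: [-3.141, -0.001, 1.735]
contact_force: [-0.3, -1.1, -1.5]
grip_width: 48.3
time: 18.7
tool_pos: [581.2, 113.5, 33.0]
tcp_rot: [-3.14, -0.001, 1.735]
contact_force: [0.1, 0.1, -1.3]
grip_width: 48.4
now [581.2 113.5  33. ] shift cm [ 0.12  0.11 -2.2 ] turn [-0.02 -0.12 -0.12] F [ 0.1  0.1 -1.3] w 48.4 t 18.7
```

```bash
python3 -m inch '[0.1,0.1,-0.6,0,0,0,-1, 0.1,0.1,-1.2,0,0,0,-1, 0.1,0.1,-1.7,0,0,0,-1, 0.1,0.1,-2,0,0,0,-1, 0.1,0.1,-2.1,0,0,0,-1]' && python3 -m inch '[0,0,0,0,0,0,-1, 0,0,-0.1,0,0,0,-1, 0,0,-0.1,0,0,0,-1, 0,0,-0.1,0,0,0,-1, 0,0,-0.1,0,0,0,-1]'; python3 -c "
from h import *
go(582.4,114.6,10.4)
b=bot.capture('scene')[:,:,::-1]
cv2.imwrite('pics/c12.png',cv2.resize(b[180:330,260:410],(700,700)))"
```

```text
time: 19.2
tool_pos: [581.9, 114.5, 11.4]
tcp_rot: [-3.139, -0.001, 1.735]
contact_force: [-0.5, -0.7, -1.1]
grip_width: 48.3
time: 19.7
tool_pos: [582.0, 114.5, 10.5]
tcp_rot: [-3.139, -0.001, 1.735]
contact_force: [0.9, -0.1, -1.3]
grip_width: 48.3
now [582.  114.5  10.5] shift cm [ 0.04  0.01 -0.01] turn [-0.02 -0.15 -0.12] F [ 0.9 -0.1 -1.3] w 48.3 t 19.7
```

View pics/c12.png

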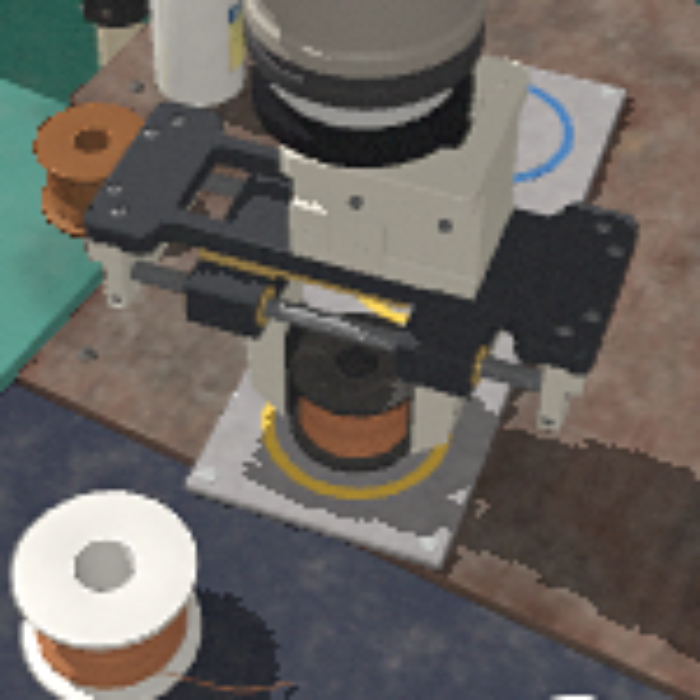

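```bash
python3 -m inch '[0,0,-0.05,0,0,0,-1, 0,0,-0.1,0,0,0,-1, 0,0,-0.1,0,0,0,-1, 0,0,-0.1,0,0,0,-1, 0,0,-0.1,0,0,0,-1]'
```

```text
time: 20.25
tool_pos: [582.2, 114.4, 10.1]
tcp_rot: [-3.139, -0.001, 1.735]
contact_force: [-2.1, -0.6, 6.0]
grip_width: 48.1
```

```bash
python3 -m inch '[0,0,0,0,0,0,1, 0,0,0,0,0,0,1, 0,0,0,0,0,0,1, 0,0,0,0,0,0,1, 0,0,0,0,0,0,1]' && python3 -m inch '[0,0,0,0,0,0,1, 0,0,1,0,0,0,1, 0,0,2.5,0,0,0,1, 0,0,5,0,0,0,1, 0,0,9,0,0,0,1]' && python3 -m inch '[0,0,5,0,0,0,1, 0,0,10,0,0,0,1, 0,0,15,0,0,0,1, -2,3,18,0,0,0,1, -5,7,18,0,0,0,1]' && python3 -m inch '[-3,4,0,0,0,0,1, -6,8,0,0,0,0,1, -9,12,0,0,0,0,1, -12,15,0,0,0,0,1, -14,17,0,0,0,0,1]' && python3 -m inch '[0,0,0,0,0,0,1, 0,0,0,0,0,0,1, 0,0,0,0,0,0,1, 0,0,0,0,0,0,1, 0,0,0,0,0,0,1]'; python3 - <<'E'
from h import *
st()
for n in("top","scene"): cv2.imwrite(f"pics/{n}9.png",bot.capture(n)[:,:,::-1])
a=cv2.imread("pics/top9.png");b=cv2.imread("pics/scene9.png")
cv2.imwrite("pics/c13.png",np.hstack([cv2.resize(a[140:290,200:350],(400,400)),cv2.resize(b[130:310,260:440],(400,400))]))
E
```

```text
time: 20.75
tool_pos: [582.2, 114.4, 10.0]
tcp_rot: [-3.139, -0.001, 1.735]
contact_force: [-0.1, 0.0, 0.1]
grip_width: 83.7
time: 21.25
tool_pos: [580.7, 114.3, 99.6]
tcp_rot: [-3.135, -0.001, 1.735]
contact_force: [0.0, 0.0, -0.2]
grip_width: 91.5
time: 21.75
tool_pos: [533.0, 184.0, 285.5]
tcp_rot: [3.137, -0.001, 1.731]
contact_force: [0.0, 0.9, -1.7]
grip_width: 92.0
time: 22.25
tool_pos: [390.6, 355.8, 286.5]
tcp_rot: [3.136, -0.002, 1.734]
contact_force: [0.4, 0.5, -0.4]
grip_width: 91.9
time: 22.75
tool_pos: [391.4, 355.0, 286.4]
tcp_rot: [3.137, -0.002, 1.732]
contact_force: [0.3, -0.8, -0.1]
grip_width: 92.0
22.75 [391.4 355.  286.4] [ 1.797e+02 -1.000e-01  9.920e+01] F [ 0.3 -0.8 -0.1] w 92.0 q [ 0.59  0.31  1.41 -0.    1.42  0.43]
```

View pics/c13.png

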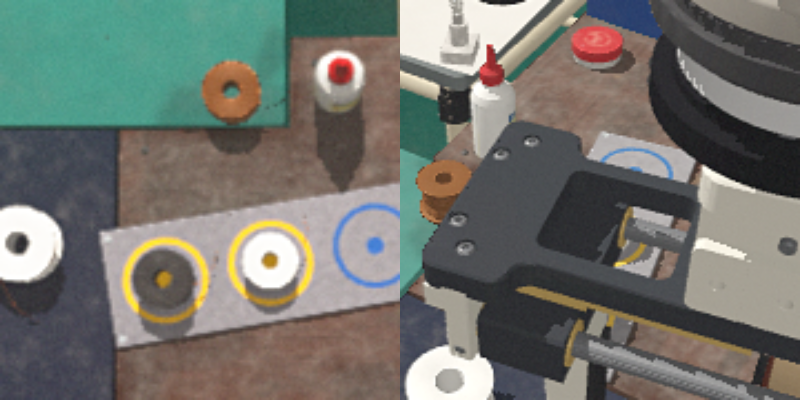

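```bash
python3 - <<'E'
from h import *
h=cv2.cvtColor(cv2.imread("pics/top9.png"),cv2.COLOR_BGR2HSV)
def comp(m,b,z):
    k,l,s,c=cv2.connectedComponentsWithStats(blob("top",m,b));i=1+np.argmax(s[1:,4]);return ringfit("top",l==i,z)[:2]
ey=np.array([-.161,.987]);ex=np.array([.987,.161]);o=np.array([599.3,21.7])
for k,m,b,z in (("white",cv2.inRange(h,(0,0,205),(180,50,255)),(286,222,318,256),36),("black",cv2.inRange(h,(0,0,0),(180,90,100)),(245,226,276,258),42)):
    r=comp(m,b,z);p=np.array(r[1][0])-o;print(k,r[0],r[1],"board",p@ex,p@ey)
bot.close_job()
E
```

```text
white ((599.98779296875, 21.690067291259766), 25.49738311767578) ((600.4812622070312, 22.03828239440918), (48.60033416748047, 49.79509735107422), 0.29644909501075745) board 1.2203692638397667 0.14370150794982248
black ((582.6102905273438, 113.09353637695312), 26.833148956298828) ((582.31591796875, 113.80951690673828), (50.2771110534668, 52.53957748413086), 138.96722412109375) board -1.9336567428588431 93.64653039398192
the job is handed in; nothing more can be done
```

The two spools are swapped and the job was handed in at about 23 s of the 64 s allowed. I parked the black-flanged spool on the blue mark, moved the white-flanged one to the middle yellow mark, then moved the black one to the outer yellow mark. The arm then backed off, gripper open.

- **Final positions:** in the last top picture both copper spools are upright and released. In the board frame the white one is about (1, 0) mm from its mark's centre and the black one about (-2, -1) mm. The blue mark is empty.
- **White-wire spool:** the arm never went near it, and it was still standing in its place in the later pictures. I did not measure its position again at the end.
- **Disagreements:**
  - The two cameras disagreed by about 3 mm on the mark positions, so I used the average.
  - The gripper read 44 mm on the 47 mm white spool, yet the spool lifted and landed straight.
  - The last scene picture had the board mostly hidden by the gripper, so the final check rests on the top camera alone.

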